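# Stow the vial dish with transfer forceps

### The arm

A 7-joint arm with a two-finger parallel gripper is mounted at the origin on the work surface. World frame = base frame: x ahead of the robot, y to its left, z up, the work surface at z = 0. Lengths are in m, angles in rad, forces in N, time in s.
With the tool pointing down it reaches from about 0.425 to 0.925 m from the base axis. Payload 6.8 kg.
Tool frame: the origin (TCP) lies on the mounting face of the last link; the fingertips stand 173 mm ahead of it and the grasp point (between the pads) lies 155 mm ahead of it; y points along the fingers, x is the direction in which the jaws open and shut, and the axes are right-handed (so a half turn about y gives the same grasp; the last joint's range is limited). The gripper opens to 85 mm and grips with 20 to 120 N. Pads are 22 mm wide; open, the fingers measure 114 mm over their backs; the gripper's body (76 mm by 85 mm) begins 54 mm behind the grasp point. The pads swing forward as they close: fully open they stand 13 mm farther back than shut.
Start: joints at [-0.108, 0.477, 0.022, 1.555, -0.011, 1.109, -0.083], TCP at [0.675, 0, 0.405] pointing down, gripper open.
Joint ranges: [-2.96, 2.96], [-0.34, 2.1], [-1.41, 1.46], [0.24, 2.44], [-1.37, 4.51], [0.17, 1.92], [-2.96, 2.96]. Speed limits (rad/s): [2.39, 2.39, 3.14, 3.14, 3.14, 3.14, 3.14].

### API

Orientations are given as a rotation vector (axis times angle).
In Python, from bench import r gives the robot as it stands.
- The arm moves only by the tool step_arm, never from a script. Its arguments are lists of equal length, an entry for each row: "xyz": the shift along the tool's x, y, z scaled (see below), a list of three; "rotation": the turn, a rotation vector about the tool's x, y, z scaled (see below), a list of three. A call has 1 to 20 rows; each row is the pose to reach, as a shift and turn from the pose measured when the call began, along the tool's axes at that moment; what a row does not reach only later rows make up. The controller multiplies each number of a shift by 30 cm and each number of a turn by 90 degrees. A row lasts 1/8 s, in which the tool goes at most 62.5 mm and 10.7 degrees, less where a joint would pass 70% of its speed; a pose out of reach is approached as far as the arm can. A call with a number of a shift or a turn outside -1 to 1 is refused whole. A call with a gripper value outside its range is refused whole. "grip" is the closure, from 0 (fully open) to 1 (shut), set as the call begins (left out, the last holds). The fingers move at their own pace and stop on an object; "force" is the grip in N (left out, the last holds). Time passes only in rows, so rows that repeat a pose let the fingers close. It gives the time, the measured TCP pose, the force and the opening at its end, in the units of the state.
- r.get_obs(): the state, without advancing time (a new reading comes with each control period).
- r.grab_frame(name): name is "scene" or "side" or "wrist"; returns a dict with "pixels" (420x560x3 uint8, red, green, blue), "fx", "fy", "cx", "cy" (pixels), "position" and "attitude" of the camera in the world; the wrist camera has in their place "mount" (4x4, takes a point from camera to tool coordinates, whose origin is the TCP and whose axes are the tool frame's). Camera axes: x right, y down, z forward; pixel columns grow to the right and rows downward; lengths in m; the calibration is good to about 2 mm. A picture is of the moment at which its call begins: read the wrist's pose just before it. There is no depth.
- r.hand_in(): hands the job in, once; it reports no verdict.
The state is a dict: "clock": time; "joints": joint angles; "qvel": joint speeds; "tau": joint torques, N m; "tcp_pos": TCP position; "orientation": TCP orientation; "contact_force": force on the tool from outside, world axes, zero at the start; "moment": the same for the moment, N m; "grip_width": finger opening in m.
Only numpy, scipy, OpenCV 4.12 (cv2) and the standard library are available. Lean on these libraries where they do the work, as an engineer would, in place of code of your own. Each camera call takes 0.05 s, during which the arm holds its last target.

### The job

Pick up the ring-handled transfer forceps and, keeping everything else of yours off the dish, use their tip to nudge the small dish of vials straight in under the tray's half-cover, in small gentle taps (a light finger's push, never a shove), until it sits square and fully home against the partition hidden in there. Feel for the partition: stop as soon as it is firmly met and never press the dish hard, and do not upset the vials. Then lay the forceps back on the rest bars in their own shallow dish, and leave the other things on the trolley where they stand.

Things in the scene. Friction and masses are not known exactly. Their poses are not given: they have to be found in the camera images.
- tray: Fixed steel instrument tray: flat base 340 (x) by 210 mm (y), 3 mm thick; near half has 12 mm high rims along its two sides only, the near (-x) end has no rim. The far half (x = 0 to +170 mm) is under a fixed half-cover with side walls, end wall and a roof 75 mm above the trolley top (wire handle on it up to 98 mm). Origin: centre of the underside of the base.
- mouth (a point): Middle of the half-cover's mouth, at tray x = 0, y = 0, z = 3 mm. The mouth is 204 mm wide, 69 mm high and looks to tray -x. Out of sight under the cover an upright partition, 50 mm high and as wide as the cover, is clipped square across the tray: the stop for the dish. It is firm: once met, the force rises steeply. Its near face is anywhere from 75 to 115 mm beyond the mouth, along tray +x.
- dish: Small open blue plastic dish, loose on the tray's base, 100 (x) by 80 (y) by 34 mm high, walls 3 mm, 0.25 to 0.45 kg with its three vials; it slides with 0.5 to 2 N. Origin: centre of its underside. Its x points in under the cover. At first it stands mostly in the open half. Only the forceps may touch it, pushing with no more than 10 N and no faster than 0.1 m/s.
- dish_near (a point): Middle of the dish's near (-x) outer wall, 20 mm above its underside: push here. Pushed off the middle, or askew at first, the dish turns a little; one far corner can then meet the partition first and hold there askew, until the lagging side is nudged up too (pushing at up to 30 mm to that side of this point).
- vial0: Glass injection vial with a green cap standing loose in the dish, 23 mm across and 45 mm high, 25 g. Origin: centre of its underside.
- vial1: Same kind of vial with a green cap, in the dish.
- vial2: Same kind of vial with a red cap, in the dish.
- forceps: Closed ring-handled steel transfer forceps, 180 mm long, lying flat, 8 mm thick, 90 g. x axis runs from the finger rings (x = -90 mm) to the round-ended jaw tip (x = +90 mm, 12 to 15 mm wide); z is up as they lie. Origin: centre of the underside. From x = -44 to +32 mm the two shanks lie side by side as a parallel-sided bar 11.5 mm wide (y).
- forceps_grip (a point): On the forceps at x = -5 mm, 4 mm above their underside: near the centre of mass, the place to grip across y. 95 mm behind the tip.
- rest: Forceps dish: shallow steel dish, fixed, 220 mm (its x) by 110 mm (its y), walls 3 mm thick and 16 mm high, floor 3 mm. Two green silicone rest bars, 12 mm wide, lie across it at x = -55 and +55 mm, their tops 10 mm above the trolley top; the forceps lie on them along the dish's x. Origin: centre of the underside.
- kidney: Bystander: steel kidney dish, about 195 by 105 mm, 36 mm high, 220 g, loose. Origin: about the middle of its underside.
- sanitiser: Bystander: white hand-sanitiser pump bottle with a blue label band, 64 mm across and 195 mm high, loose. Origin: centre of its underside.
- tape: Bystander: roll of white surgical tape lying flat, 72 mm across and 25 mm high, loose. Origin: centre of its underside.
- dish_far (a point): Middle of the dish's far (+x) outer wall, 14 mm above its underside: the side that meets the partition.

How it is judged:
By the outcome, as a careful person would: the job done as asked, in the order asked, and still so for the second after the job is handed in, with the robot touching nothing.
It also fails if it takes over 72 s, if anything falls off the work surface, if the arm or the gripper's body presses on something with over 40 N, if the wrist force passes 120 N, or if a joint passes its speed limit or range.

## Working session

There is one attempt and no reset: what is moved stays moved. The work goes in short steps, Python scripts to look and compute and a tool call to move; the robot and the scene stay as the last step left them, time stands still between calls to the robot, and variables do not carry over. Pictures are saved under pics/ and viewed, and the job is handed in when it is done.

Besides the shell and the picture viewer there is one more tool, called as name(argument=value, ...) on one line, values as JSON. step_arm: Moves the arm, as the interface text tells. Its arguments: {"type":"object","properties":{"xyz":{"type":"array"},"rotation":{"type":"array"},"grip":{"type":"number"},"force":{"type":"number"}},"required":["xyz","rotation"]}

```bash
ls; mkdir -p pics; python3 - <<'E'
from bench import r
import cv2,pickle
o=r.get_obs();print(o)
F={}
for n in ("scene","side","wrist"):
    f=r.grab_frame(n);F[n]=f
    cv2.imwrite(f"pics/a_{n}.png",f["pixels"][:,:,::-1])
    print(n,{k:v for k,v in f.items() if k!="pixels"})
pickle.dump((o,F),open("a.pkl","wb"))
E
```

```text
pics
{'clock': 0.0, 'joints': array([-0.10811507,  0.47779848,  0.02233285,  1.55647072, -0.01150137,
        1.10928052, -0.08312298]), 'qvel': array([-0.00010996, -0.00068612,  0.00140215, -0.0004387 ,  0.00102217,
        0.00151267,  0.00091199]), 'tau': array([-5.45967814e-04, -5.96443820e+01,  1.60769675e+00, -2.81194621e+01,
        1.24063640e-02,  9.39900521e-03,  2.20753498e-05]), 'tcp_pos': array([6.74719260e-01, 2.22306627e-05, 4.03718236e-01]), 'orientation': array([-1.57092768e+00,  1.41785877e-03,  1.44771300e-03]), 'contact_force': array([-0.29531654, -0.04127525, -0.31732902]), 'moment': array([-0.00507669, -0.01899088,  0.05908446]), 'grip_width': 0.08549330472040532}
scene {'fx': 510.16688937341223, 'fy': 510.16688937341223, 'cx': 288.0857489029853, 'cy': 204.37020562714275, 'position': array([ 1.45639141, -0.54269212,  0.81157892]), 'attitude': array([-1.97227287, -1.12485019,  0.55458992])}
side {'fx': 424.00472326561885, 'fy': 424.00472326561885, 'cx': 282.9531178489913, 'cy': 208.39080498753648, 'position': array([0.30777864, 0.56389943, 0.75020069]), 'attitude': array([-0.60470593,  2.72720604, -1.02207963])}
wrist {'fx': 289.46874871398524, 'fy': 289.46874871398524, 'cx': 280.5129468985458, 'cy': 206.36699313886902, 'mount': array([[ 9.99998274e-01,  1.14994581e-03, -1.45941613e-03,
         4.88082481e-04],
       [ 1.70739439e-03, -2.58921883e-01,  9.65896756e-01,
         3.09890225e-02],
       [ 7.32854159e-04, -9.65897581e-01, -2.58923399e-01,
         6.51703959e-02],
       [ 0.00000000e+00,  0.00000000e+00,  0.00000000e+00,
         1.00000000e+00]])}
```

View pics/a_scene.png

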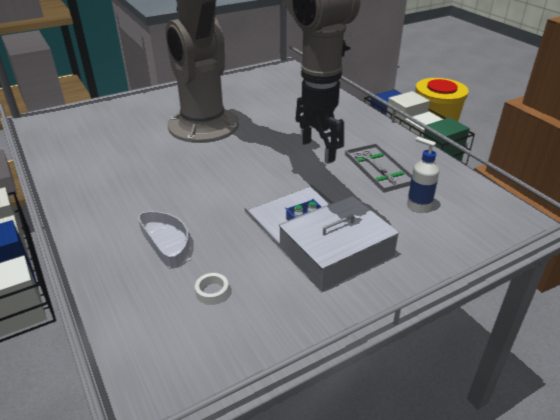

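View pics/a_side.png

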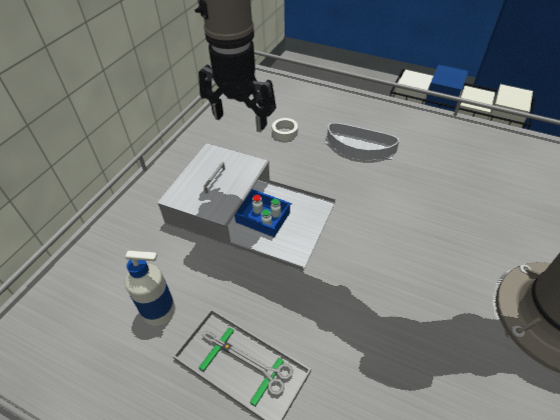

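View pics/a_wrist.png

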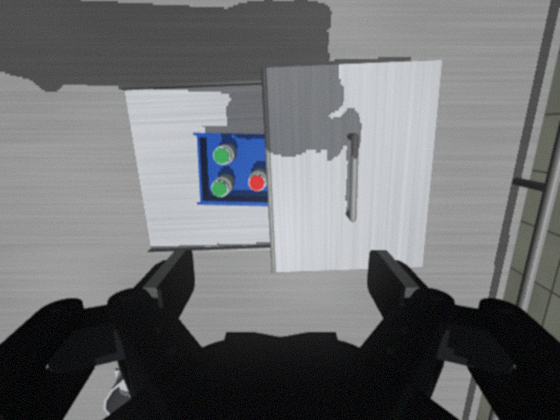

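```bash
cat > h.py <<'E'
import numpy as np,cv2,pickle
from scipy.spatial.transform import Rotation as R
def cam(f,o=None):
    if "mount" in f:
        T=np.eye(4);T[:3,:3]=R.from_rotvec(o["orientation"]).as_matrix();T[:3,3]=o["tcp_pos"]
        T=T@f["mount"];return T[:3,:3],T[:3,3]
    return R.from_rotvec(f["attitude"]).as_matrix(),f["position"]
def cast(f,uv,z,o=None):
    Rm,p=cam(f,o);uv=np.atleast_2d(np.asarray(uv,float))
    d=np.c_[(uv[:,0]-f["cx"])/f["fx"],(uv[:,1]-f["cy"])/f["fy"],np.ones(len(uv))]@Rm.T
    return p+d*((z-p[2])/d[:,2])[:,None]
def proj(f,P,o=None):
    Rm,p=cam(f,o);c=(np.atleast_2d(P)-p)@Rm
    return np.c_[c[:,0]/c[:,2]*f["fx"]+f["cx"],c[:,1]/c[:,2]*f["fy"]+f["cy"]]
def crop(f,x0,y0,x1,y1,s,name):
    im=f["pixels"][y0:y1,x0:x1,::-1];cv2.imwrite(name,cv2.resize(im,None,fx=s,fy=s,interpolation=cv2.INTER_CUBIC))
E
python3 - <<'E'
from h import *
o,F=pickle.load(open("a.pkl","rb"))
crop(F["side"],165,305,315,415,5,"pics/b1.png")
crop(F["wrist"],110,50,450,280,2.3,"pics/b2.png")
crop(F["scene"],340,135,420,195,8,"pics/b3.png")
for n,z in (("side",.01),("scene",.01),("wrist",.01)):
    f=F[n];h=cv2.cvtColor(f["pixels"],cv2.COLOR_RGB2HSV)
    m=((h[...,0]>45)&(h[...,0]<80)&(h[...,1]>120)&(h[...,2]>50)).astype('uint8')
    k,l,s,c=cv2.connectedComponentsWithStats(m)
    for i in range(1,k):
        if s[i,4]>8: print(n,s[i],c[i].round(1),cast(f,c[i],z,o).round(4))
    m=((h[...,0]>105)&(h[...,0]<125)&(h[...,1]>150)&(h[...,2]>50)).astype('uint8')
    k,l,s,c=cv2.connectedComponentsWithStats(m)
    for i in range(1,k):
        if s[i,4]>60: print(n,'blue',s[i],c[i].round(1),cast(f,c[i],.037,o).round(4))
E
```

```text
side [272 199   7   6  33] [275.  201.2] [[ 0.6213 -0.0316  0.01  ]]
side [262 210   8   6  36] [265.5 212.1] [[0.6262 0.0082 0.01  ]]
side [221 328  12  14  86] [226.7 334.5] [[0.5567 0.3042 0.01  ]]
side [199 345  22  26 180] [209.6 357.1] [[0.5628 0.3538 0.01  ]]
side [273 358  10  11  54] [277.6 362.9] [[0.4485 0.312  0.01  ]]
side [272 372   4   6  14] [273.4 374.6] [[0.4463 0.3335 0.01  ]]
side [251 377  18  29 186] [259.7 391.7] [[0.4545 0.3689 0.01  ]]
side blue [  285     0   275   119 19429] [446.1  38.9] [[ 0.4069 -0.9248  0.037 ]]
side blue [427  95  30  11 140] [441.3 100.1] [[ 0.3485 -0.5587  0.037 ]]
side blue [530 119  30  17 295] [545.2 127.2] [[ 0.0736 -0.5469  0.037 ]]
side blue [ 235  189   56   48 1108] [260.8 214. ] [[0.6217 0.0377 0.037 ]]
side blue [127 260  21  17 254] [137.4 268.3] [[0.7809 0.268  0.037 ]]
side blue [134 285  38  34 570] [156. 306.] [[0.6962 0.3208 0.037 ]]
scene [430 119  37  16 298] [448.5 126.6] [[0.4354 0.6931 0.01  ]]
scene [370 154  13   4  31] [376.1 155.4] [[0.459  0.3692 0.01  ]]
scene [357 158   8   3  17] [360.6 159.1] [[0.4523 0.3157 0.01  ]]
scene [391 172  12   4  32] [396.8 173.6] [[0.5678 0.3572 0.01  ]]
scene [376 176  11   4  27] [381.3 177.6] [[0.5615 0.3056 0.01  ]]
scene [309 202   6   4  21] [311.6 203.3] [[0.5645 0.0686 0.01  ]]
scene [296 205   6   4  21] [298.4 206.6] [[0.5593 0.031  0.01  ]]
scene blue [377  90  23  11 111] [387.5  94.3] [[0.1816 0.6396 0.037 ]]
scene blue [423 151  13  11  96] [428.4 156. ] [[0.5723 0.4687 0.037 ]]
scene blue [  0 221  23  40 601] [  8.9 240.5] [[ 0.3639 -0.6329  0.037 ]]
wrist [214 149  14  14 159] [220.7 155.4] [[0.5997 0.0332 0.01  ]]
wrist [212 182  14  15 151] [218.5 188.8] [[ 0.5948 -0.009   0.01  ]]
wrist blue [ 195  133   72   72 2625] [232.9 162.8] [[0.619  0.0272 0.037 ]]
```

View pics/b1.png

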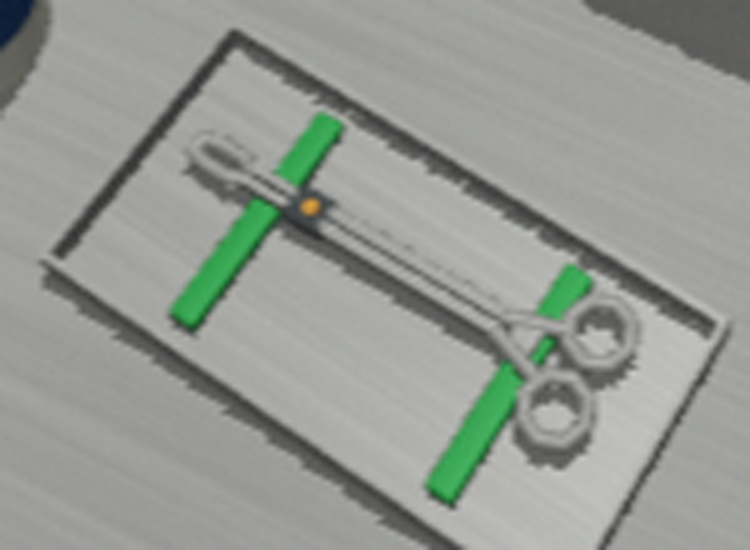

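View pics/b2.png

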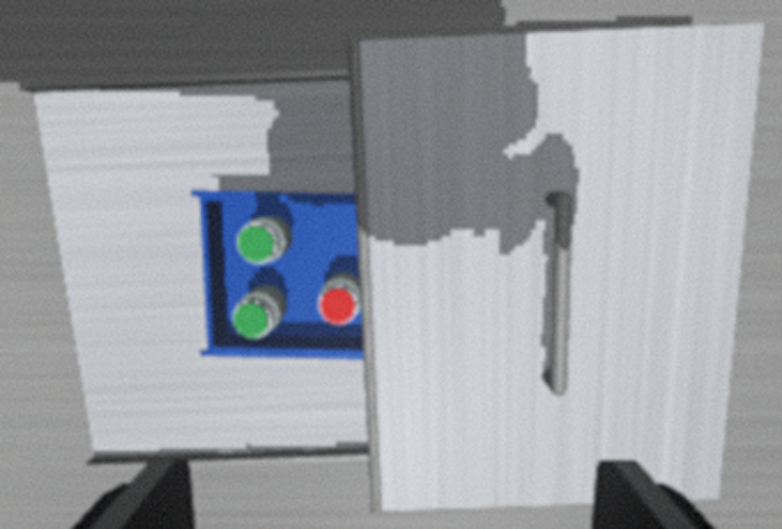

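View pics/b3.png

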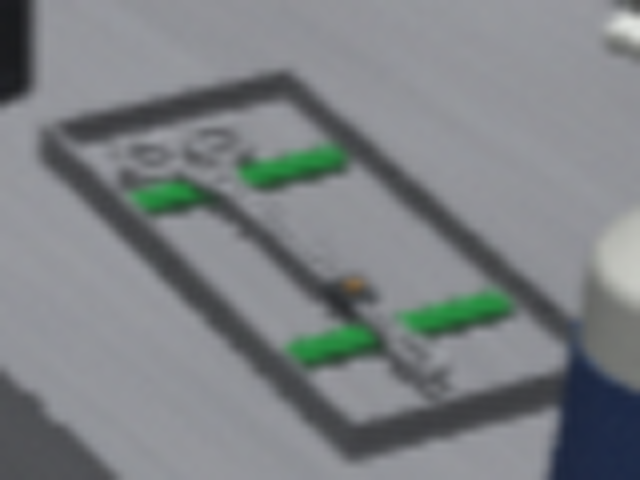

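```bash
python3 - <<'E'
from h import *
o,F=pickle.load(open("a.pkl","rb"))
def un(p,x0,y0,s): p=np.array(p,float);return (p+.5)/s-.5+[x0,y0]
np.set_printoptions(suppress=True,precision=4)
ang=lambda a,b:np.degrees(np.arctan2(*(b-a)[1::-1]))
W=lambda p,z:cast(F["wrist"],un(p,110,50,2.3),z,o)
roof=W([(358,40),(375,510),(763,25),(720,497)],.075);print("roof",roof, "mouth dir",ang(roof[1],roof[0])-90,"far",ang(roof[3],roof[2])-90,"side",ang(roof[0],roof[2]),ang(roof[1],roof[3]))
b=W([(35,92),(92,450)],.003);print("base near",b,ang(b[1],b[0])-90,np.linalg.norm(b[0]-b[1]))
d=W([(193,192),(205,352),(358,195),(362,356)],.037);print("dish rim",d,ang(d[1],d[0])-90,np.linalg.norm(d[0]-d[1]),ang(d[0],d[2]),ang(d[1],d[3]))
S=lambda p,z:cast(F["side"],un(p,165,305,5),z)
f=S([(190,150),(310,206),(497,318),(600,333),(555,408),(577,370)],.018);print("forceps side",f,ang(f[2],f[1]),ang(f[5],f[1]),np.linalg.norm(f[0]-f[5]))
C=lambda p,z:cast(F["scene"],un(p,340,135,8),z)
g=C([(440,390),(353,285),(180,180),(148,155),(212,143),(180,149)],.018);print("forceps scene",g,ang(g[5],g[1]),np.linalg.norm(g[0]-g[5]))
q=S([(330,115),(185,325),(577,270),(440,500)],.010);print("bars",q,ang(q[1],q[0]),ang(q[3],q[2]))
q=C([(345,155),(135,200),(510,300),(290,355)],.010);print("bars",q,ang(q[1],q[0]),ang(q[3],q[2]))
rm=S([(235,33),(48,262),(730,325)],.016);print("rest rim side",rm,ang(rm[0],rm[2]))
rm=C([(45,130),(285,72),(350,440)],.016);print("rest rim scene",rm,ang(rm[0],rm[2]))
E
```

```text
roof [[ 0.6598  0.1213  0.075 ]
 [ 0.6654 -0.0911  0.075 ]
 [ 0.8248  0.1269  0.075 ]
 [ 0.8342 -0.0836  0.075 ]] mouth dir 1.5264204329766642 far 2.5666120571698485 side 1.9489432035486443 2.5254628968719217
base near [[ 0.4878  0.1101  0.003 ]
 [ 0.4942 -0.0898  0.003 ]] 1.8318576600337906 0.1999736919600678
dish rim [[ 0.5762  0.0603  0.037 ]
 [ 0.5762 -0.0205  0.037 ]
 [ 0.6569  0.0589  0.037 ]
 [ 0.658  -0.0226  0.037 ]] 0.02005872758508076 0.08080675801614766 -0.9643340106351317 -1.4127109833712514
forceps side [[0.5938 0.3257 0.018 ]
 [0.5433 0.3256 0.018 ]
 [0.4642 0.333  0.018 ]
 [0.4298 0.3226 0.018 ]
 [0.4328 0.3517 0.018 ]
 [0.4316 0.3373 0.018 ]] -5.373980205022018 -5.972521347381755 0.16268090345127426
forceps scene [[0.6112 0.3108 0.018 ]
 [0.544  0.3276 0.018 ]
 [0.4555 0.3179 0.018 ]
 [0.4351 0.3184 0.018 ]
 [0.4402 0.3447 0.018 ]
 [0.4376 0.3315 0.018 ]] -2.1235150865056247 0.17482259463619884
bars [[0.5569 0.2893 0.01  ]
 [0.5637 0.3788 0.01  ]
 [0.448  0.3033 0.01  ]
 [0.4557 0.3921 0.01  ]] -94.33137105139154 -94.99746296482265
bars [[0.4624 0.3919 0.01  ]
 [0.4483 0.3033 0.01  ]
 [0.571  0.379  0.01  ]
 [0.5591 0.2879 0.01  ]] 81.00362129627565 82.54456134943115
rest rim side [[0.6045 0.2778 0.016 ]
 [0.6177 0.3819 0.016 ]
 [0.3906 0.3005 0.016 ]] 173.94393854412465
rest rim scene [[0.3981 0.2978 0.016 ]
 [0.4093 0.4045 0.016 ]
 [0.617  0.2667 0.016 ]] -8.085961866480197
```

step_arm(xyz=[[-0.3,0,0.5],[-0.57,0,1],[-0.57,0,1],[-0.57,0,1],[-0.57,0,1],[-0.57,0,1],[-0.57,0,1],[-0.57,0.1,1],[-0.57,0.2,1],[-0.57,0.25,1],[-0.57,0.25,1],[-0.57,0.25,1],[-0.57,0.25,1],[-0.57,0.25,1]], rotation=[[0,0.3,0],[0,0.6,0],[0,1,0],[0,1,0],[0,1,0],[0,1,0],[0,1,0],[0,1,0],[0,1,0],[0,1,0],[0,1,0],[0,1,0],[0,1,0],[0,1,0]])

```text
clock: 1.9
tcp_pos: [0.5039, 0.3, 0.3299]
orientation: [-1.209, 1.21, -1.208]
contact_force: [-0.1, 0.0, 0.0]
grip_width: 0.0853
```

```bash
cat > snap.py <<'E'
import sys
from bench import r
from h import *
np.set_printoptions(suppress=True,precision=4)
o=r.get_obs();f=r.grab_frame("wrist")
n=sys.argv[1]
pickle.dump((o,f),open(n+".pkl","wb"))
cv2.imwrite(f"pics/{n}.png",f["pixels"][:,:,::-1])
print(o["clock"],o["tcp_pos"],R.from_rotvec(o["orientation"]).as_matrix(),o["contact_force"],o["grip_width"],o["joints"])
E
python3 snap.py c1
```

```text
1.9 [0.5039 0.3    0.3299] [[ 0.0001 -0.0005  1.    ]
 [-1.      0.0008  0.0001]
 [-0.0008 -1.     -0.0005]] [-0.0686  0.0015  0.0115] 0.08528024958151427 [-0.797   0.4174  0.1981  1.855  -0.1049  0.8792 -2.1191]
```

View pics/c1.png

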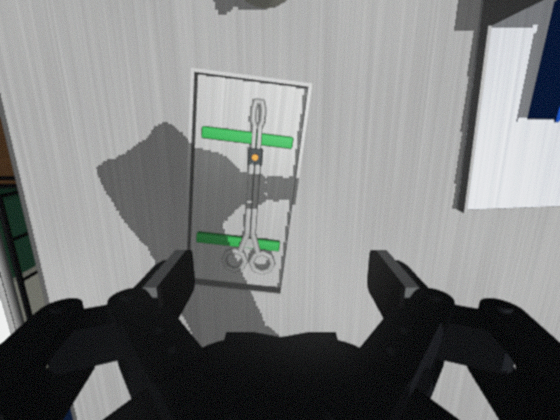

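```bash
python3 - <<'E'
from h import *
o,f=pickle.load(open("c1.pkl","rb"))
crop(f,180,60,330,300,2.4,"pics/c2a.png")
crop(f,200,85,310,175,6,"pics/c2.png");crop(f,180,195,310,295,5,"pics/c3.png")
E
```

```text
(no output)
```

View pics/c2.png

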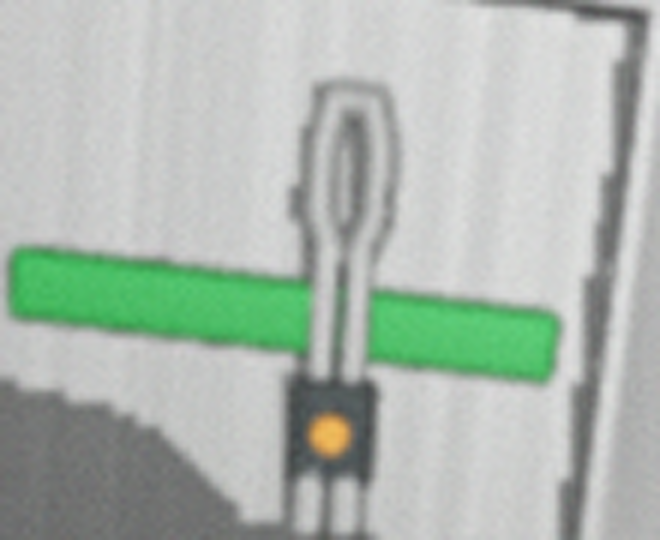

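View pics/c3.png

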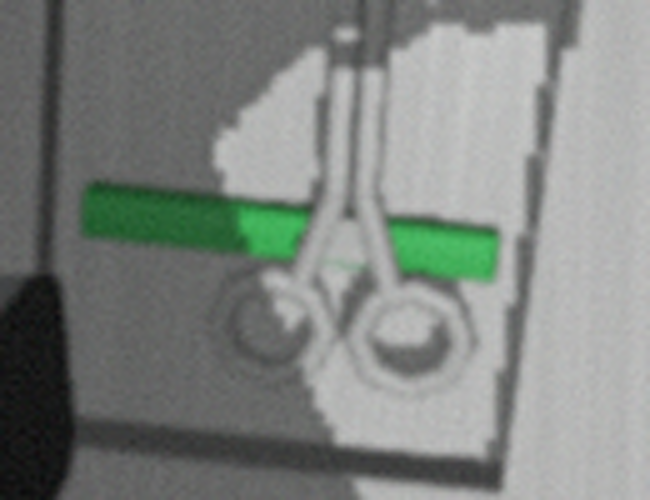

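```bash
python3 - <<'E'
from h import *
np.set_printoptions(suppress=True,precision=4)
o,f=pickle.load(open("c1.pkl","rb"))
def un(p,x0,y0,s): p=np.array(p,float);return (p+.5)/s-.5+[x0,y0]
ang=lambda a,b:np.degrees(np.arctan2(*(b-a)[1::-1]))
t=cast(f,un([(355,85),(330,435),(341,290)],200,85,6),.018,o)
s=cast(f,un([(359,110),(354,180),(270,322),(413,332),(341,382)],180,195,5),.018,o)
print("tip,screw,mid",t);print("shank",s)
rc=(s[2]+s[3])/2;print("rings",rc,np.linalg.norm(s[2]-s[3]),"len rc-tip",np.linalg.norm(rc-t[0]))
print("yaw",ang(rc,t[0]),ang(rc,t[1]),ang(s[1],t[1]),ang(s[0],t[1]))
u=(t[0]-rc)/np.linalg.norm(t[0]-rc)
print("grip from tip",t[0]-.095*u)
b=cast(f,np.r_[un([(10,285),(556,345)],200,85,6),un([(85,212),(497,255)],180,195,5)],.010,o)
print("bars",b,ang(b[1],b[0]),ang(b[3],b[2])); c=b.mean(0);print("rest centre",c)
E
```

```text
tip,screw,mid [[0.5956 0.32   0.018 ]
 [0.5429 0.3249 0.018 ]
 [0.5654 0.3227 0.018 ]]
shank [[0.483  0.3295 0.018 ]
 [0.468  0.3309 0.018 ]
 [0.4361 0.3495 0.018 ]
 [0.4338 0.3193 0.018 ]
 [0.4221 0.3349 0.018 ]]
rings [0.435  0.3344 0.018 ] 0.030289310076623756 len rc-tip 0.16129269053953382
yaw -5.153048189120936 -5.028228981502816 -4.5741258941696445 -4.3776646078756745
grip from tip [0.501  0.3285 0.018 ]
bars [[0.566  0.3767 0.01  ]
 [0.5566 0.2886 0.01  ]
 [0.4578 0.3893 0.01  ]
 [0.448  0.3016 0.01  ]] 83.92761266882142 83.6632689331214
rest centre [0.5071 0.339  0.01  ]
```

step_arm(xyz=[[-0.095,0,-0.01],[-0.095,0.1,-0.01],[-0.095,0.25,-0.01],[-0.095,0.33,-0.01],[-0.095,0.36,-0.01],[-0.095,0.36,-0.01],[-0.095,0.36,-0.01]], rotation=[[0,0.053,0],[0,0.053,0],[0,0.053,0],[0,0.053,0],[0,0.053,0],[0,0.053,0],[0,0.053,0]], grip=0.5, force=60)

```text
clock: 2.82
tcp_pos: [0.5013, 0.3289, 0.2231]
orientation: [-1.166, 1.27, -1.269]
contact_force: [-0.4, 0.5, -0.2]
grip_width: 0.0427
```

```bash
python3 snap.py d1
```

```text
2.825 [0.5013 0.3289 0.2231] [[-0.0831  0.0011  0.9965]
 [-0.9965  0.002  -0.0831]
 [-0.0021 -1.      0.0009]] [-0.4395  0.5331 -0.1723] 0.042728103562265835 [-0.8175  0.5835  0.1768  1.885  -0.1554  0.6841 -2.2028]
```

View pics/d1.png

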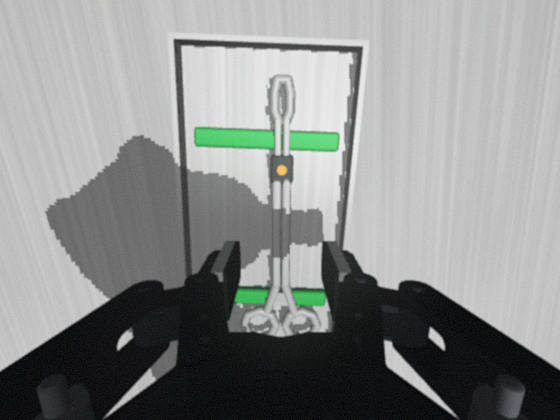

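step_arm(xyz=[[0,0.08,0],[0,0.13,0],[0,0.15,0],[0,0.15,0],[0,0.15,0]], rotation=[[0,0,0],[0,0,0],[0,0,0],[0,0,0],[0,0,0]])

```text
clock: 3.5
tcp_pos: [0.5016, 0.3291, 0.1786]
orientation: [-1.165, 1.27, -1.269]
contact_force: [-0.2, 0.3, -0.8]
grip_width: 0.0425
```

step_arm(xyz=[[0,0,0],[0,0,0],[0,0,0],[0,0,0],[0,0,0],[0,0,0]], rotation=[[0,0,0],[0,0,0],[0,0,0],[0,0,0],[0,0,0],[0,0,0]], grip=1, force=60)

```text
clock: 4.25
tcp_pos: [0.5018, 0.3292, 0.1792]
orientation: [-1.165, 1.27, -1.269]
contact_force: [-1.1, -0.3, 6.2]
grip_width: 0.0097
```

step_arm(xyz=[[0,-0.02,0],[0,-0.06,0],[0,-0.15,0],[0,-0.25,0],[0,-0.25,0],[0,-0.25,0]], rotation=[[0,0,0],[0,0,0],[0,0,0],[0,0,0],[0,0,0],[0,0,0]])

```text
clock: 5.0
tcp_pos: [0.5013, 0.3288, 0.2541]
orientation: [-1.165, 1.27, -1.269]
contact_force: [-0.1, 0.8, -0.7]
grip_width: 0.0096
```

```bash
python3 snap.py e1; python3 - <<'E'
from bench import r
from h import *
f=r.grab_frame("side");pickle.dump(f,open("e1s.pkl","wb"));crop(f,150,180,330,320,4,"pics/e2.png")
E
```

```text
5.0 [0.5013 0.3288 0.2541] [[-0.0832  0.002   0.9965]
 [-0.9965  0.0029 -0.0832]
 [-0.003  -1.      0.0018]] [-0.0779  0.7537 -0.7012] 0.009647954468737964 [-0.8276  0.5378  0.1897  1.8729 -0.1452  0.7406 -2.2111]
```

View pics/e1.png

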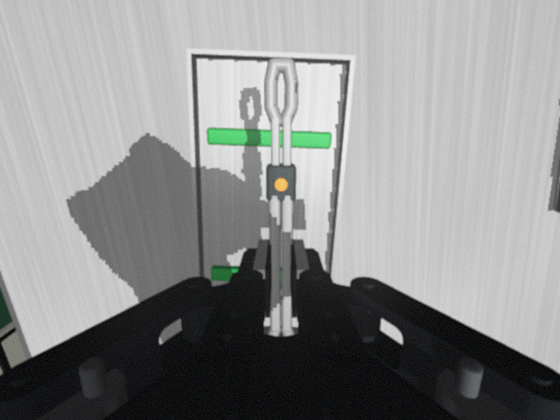

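View pics/e2.png

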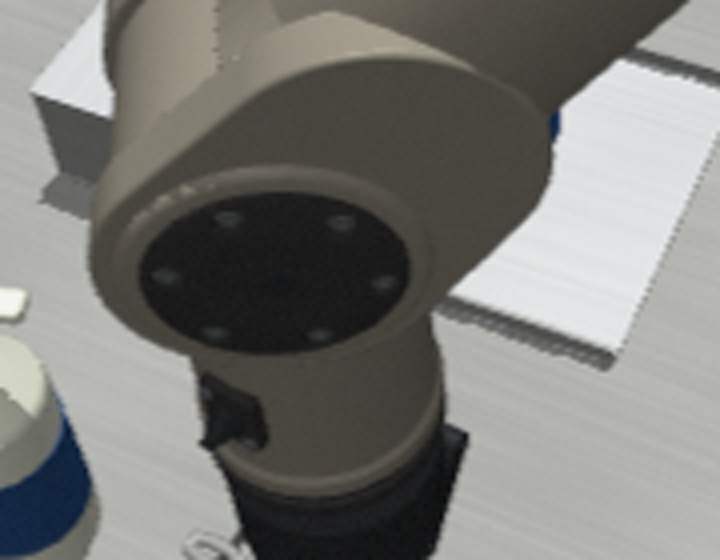

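```bash
python3 - <<'E'
from h import *
np.set_printoptions(suppress=True,precision=4)
o,f=pickle.load(open("e1.pkl","rb"));M=f["mount"]
for n,uv in (("tip",(282,59)),("screw",(281,184.5))):
    d=M[:3,:3]@[(uv[0]-f["cx"])/f["fx"],(uv[1]-f["cy"])/f["fy"],1]
    for y in (.157,.161,.165,.169): print(n,y,M[:3,3]+d*(y-M[1,3])/d[1])
E
```

```text
tip 0.157 [0.0008 0.157  0.0924]
tip 0.161 [0.0008 0.161  0.0932]
tip 0.165 [0.0008 0.165  0.0941]
tip 0.169 [0.0008 0.169  0.0949]
screw 0.157 [0.0004 0.157  0.0419]
screw 0.161 [0.0004 0.161  0.0411]
screw 0.165 [0.0004 0.165  0.0404]
screw 0.169 [0.0005 0.169  0.0396]
```

step_arm(xyz=[[0.1,-0.02,-0.08],[0.3,-0.02,-0.08],[0.5,-0.02,-0.08],[0.7,-0.02,-0.08],[0.9,0,-0.08],[1,0,-0.08],[1,0,-0.08],[1,0,-0.08],[1,0,-0.08]], rotation=[[0,-0.077,0],[0,-0.077,0],[0,-0.077,0],[0,-0.077,0],[0,-0.077,0],[0,-0.077,0],[0,-0.077,0],[0,-0.077,0],[0,-0.077,0]])

```text
clock: 6.22
tcp_pos: [0.4525, 0.0331, 0.2525]
orientation: [-1.226, 1.18, -1.178]
contact_force: [-0.4, 0.1, -1.6]
grip_width: 0.0093
```

```bash
python3 snap.py f1; python3 - <<'E'
from h import *
o,f=pickle.load(open("f1.pkl","rb"))
crop(f,130,0,450,240,2.5,"pics/f2.png")
E
```

```text
6.225 [0.4525 0.0331 0.2525] [[ 0.0401  0.0007  0.9992]
 [-0.9992  0.0022  0.0401]
 [-0.0021 -1.      0.0008]] [-0.3522  0.1261 -1.5528] 0.0093253935355445 [-0.3734  0.3493  0.1933  2.2093 -0.1218  0.5913 -1.621 ]
```

View pics/f2.png

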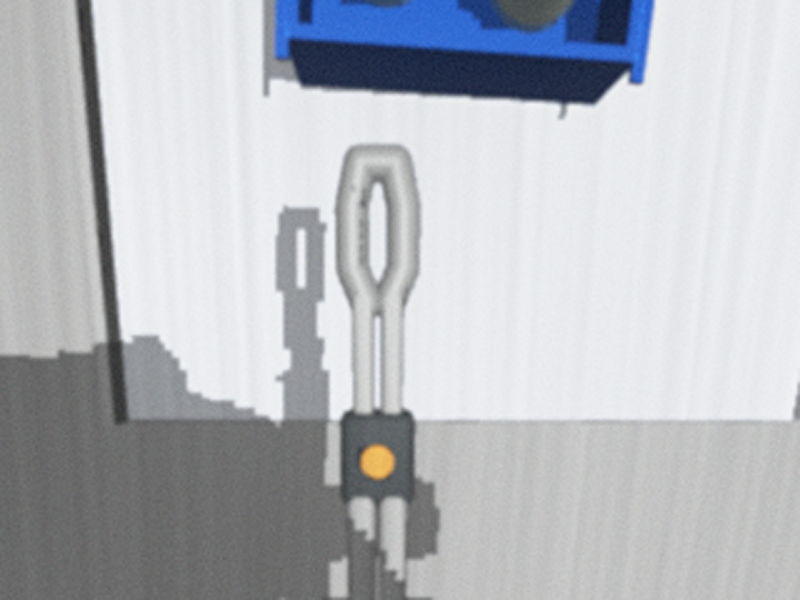

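```bash
python3 - <<'E'
from h import *
np.set_printoptions(suppress=True,precision=4)
o,f=pickle.load(open("f1.pkl","rb"))
def un(p,x0,y0,s): p=np.array(p,float);return (p+.5)/s-.5+[x0,y0]
ang=lambda a,b:np.degrees(np.arctan2(*(b-a)[1::-1]))
C=lambda p,z:cast(f,un(p,130,0,2.5),z,o)
b=C([(125,420),(795,419)],.003);print("base",b,ang(b[1],b[0])-90)
r=C([(292,38),(632,63)],.037);print("rim",r,ang(r[1],r[0])-90)
r=C([(307,85),(596,102)],.003);print("foot",r,ang(r[1],r[0])-90,np.linalg.norm(r[0]-r[1]))
s=C([(78,0),(118,400)],.015);print("side",s,ang(s[1],s[0]))
t=C([(378,146)],.252-.161);print("tip",t)
E
```

```text
base [[ 0.4866  0.111   0.003 ]
 [ 0.4952 -0.091   0.003 ]] 2.442733513037439
rim [[ 0.579   0.0575  0.037 ]
 [ 0.5771 -0.0193  0.037 ]] -1.4078184802879719
foot [[ 0.5792  0.0574  0.003 ]
 [ 0.5782 -0.0209  0.003 ]] -0.7044934613688127 0.07830147187302401
side [[0.5924 0.1133 0.015 ]
 [0.494  0.1085 0.015 ]] 2.7846428692561798
tip [[0.5462 0.0368 0.091 ]]
```

step_arm(xyz=[[0.095,0,0],[0.095,0.1,0],[0.095,0.18,0],[0.095,0.21,0],[0.095,0.212,0.02],[0.095,0.212,0.05],[0.095,0.212,0.07],[0.095,0.212,0.075],[0.095,0.212,0.075]], rotation=[[0,0,0],[0,0,0],[0,0,0],[0,0,0],[0,0,0],[0,0,0],[0,0,0],[0,0,0],[0,0,0]])

```text
clock: 7.4
tcp_pos: [0.4762, 0.0055, 0.1891]
orientation: [-1.225, 1.18, -1.179]
contact_force: [0.2, -0.1, -0.9]
grip_width: 0.0097
```

```bash
python3 snap.py g1
```

```text
7.4 [0.4762 0.0055 0.1891] [[ 0.04    0.001   0.9992]
 [-0.9992  0.0022  0.04  ]
 [-0.0022 -1.      0.0011]] [ 0.1827 -0.1055 -0.9183] 0.009726787927739544 [-0.2709  0.5013  0.1573  2.1838 -0.1728  0.4664 -1.509 ]
```

View pics/g1.png

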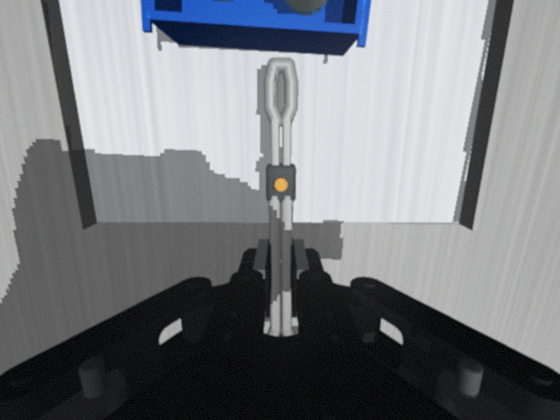

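step_arm(xyz=[[0,0,0.01],[0,0,0.017],[0,0,0.024],[0,0,0.031],[0,0,0.038],[0,0,0.045],[0,0,0.045]], rotation=[[0,0,0],[0,0,0],[0,0,0],[0,0,0],[0,0,0],[0,0,0],[0,0,0]])

```text
clock: 8.32
tcp_pos: [0.4897, 0.0061, 0.189]
orientation: [-1.225, 1.18, -1.179]
contact_force: [-0.9, -0.4, -0.8]
grip_width: 0.0096
```

```bash
python3 snap.py g2; python3 - <<'E'
from h import *
o,f=pickle.load(open("g2.pkl","rb"))
crop(f,130,0,450,240,2.5,"pics/g3.png")
E
```

```text
8.325 [0.4897 0.0061 0.189 ] [[ 0.0399  0.0011  0.9992]
 [-0.9992  0.0022  0.0399]
 [-0.0021 -1.      0.0012]] [-0.9003 -0.3826 -0.8283] 0.009578234577334586 [-0.268   0.5155  0.1585  2.1532 -0.1727  0.4831 -1.5076]
```

View pics/g3.png

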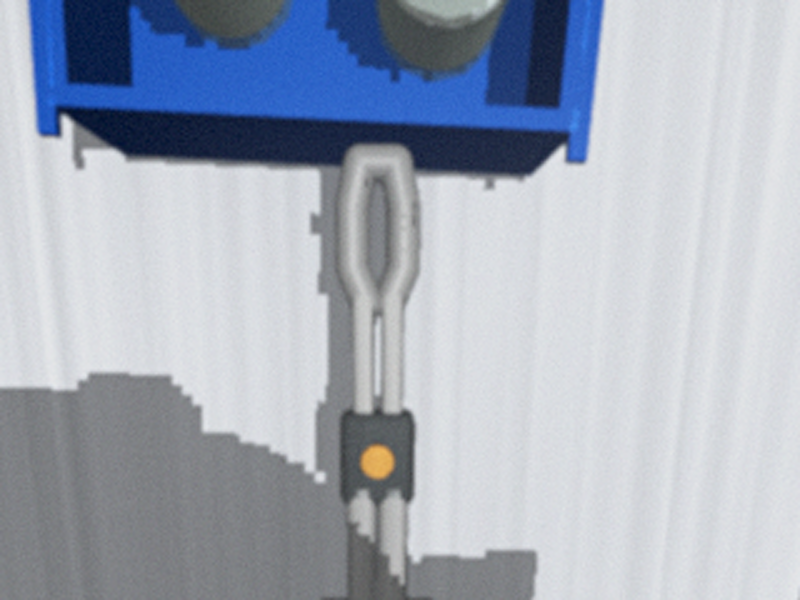

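```bash
cat > dish.py <<'E'
import sys
from h import *
np.set_printoptions(suppress=True,precision=4)
o,f=pickle.load(open(sys.argv[1]+".pkl","rb"))
h=cv2.cvtColor(cv2.GaussianBlur(f["pixels"],(3,3),0),cv2.COLOR_RGB2HSV)
blue=(h[...,0]>100)&(h[...,0]<125)&(h[...,1]>120)
br=blue&(h[...,2]>int(sys.argv[2]) if len(sys.argv)>2 else blue&(h[...,2]>120))
cols=np.where(blue.sum(0)>3)[0];a,b=cols.min(),cols.max()
print("cols",a,b)
P=[]
for c in range(a+15,b-15,2):
    rr=np.where(br[:,c])[0]
    if len(rr):P.append((c,rr.max()+.5))
P=np.array(P)
W=cast(f,P,.037,o)
k=np.ones(len(W),bool)
for _ in range(5):
    p=np.polyfit(W[k,1],W[k,0],1);e=W[:,0]-np.polyval(p,W[:,1]);k=abs(e)<max(.0006,2*e[k].std())
ty=np.degrees(np.arctan2(*R.from_rotvec(o["orientation"]).as_matrix()[1::-1,2]))
e=cast(f,[(a,np.polyval(np.polyfit(P[k,0],P[k,1],1),a)),(b,np.polyval(np.polyfit(P[k,0],P[k,1],1),b))],.037,o)
print("n",k.sum(),len(k),"dish yaw",-np.degrees(np.arctan(p[0])),"tool yaw",ty,"ends",e[:,:2],"mid",e.mean(0)[:2],"w",np.linalg.norm(e[0]-e[1]))
E
python3 dish.py g1; python3 dish.py g2;python3 dish.py f1
```

```text
cols 141 369
n 99 99 dish yaw -1.3389102961940962 tool yaw 2.2912099599166784 ends [[ 0.5792  0.0614]
 [ 0.5772 -0.0234]] mid [0.5782 0.019 ] w 0.08477750797067195
cols 142 370
n 99 99 dish yaw -0.41459680422334055 tool yaw 2.286861091524592 ends [[ 0.5851  0.0621]
 [ 0.5845 -0.024 ]] mid [0.5848 0.0191] w 0.08613287805166726
cols 240 390
n 60 60 dish yaw -1.174058452936235 tool yaw 2.2984335046503745 ends [[ 0.5788  0.0612]
 [ 0.5771 -0.0235]] mid [0.5779 0.0188] w 0.08472381423542637
```

step_arm(xyz=[[0,0,0.008],[0,0,0.016],[0,0,0.024],[0,0,0.032],[0,0,0.04],[0,0,0.048],[0,0,0.055],[0,0,0.055]], rotation=[[0,0,0],[0,0,0],[0,0,0],[0,0,0],[0,0,0],[0,0,0],[0,0,0],[0,0,0]])

```text
clock: 9.38
tcp_pos: [0.5065, 0.0067, 0.1891]
orientation: [-1.225, 1.179, -1.179]
contact_force: [-0.5, -0.4, -2.0]
grip_width: 0.0096
```

```bash
python3 snap.py g4;python3 dish.py g4
```

```text
9.375 [0.5065 0.0067 0.1891] [[ 0.04    0.0019  0.9992]
 [-0.9992  0.0022  0.04  ]
 [-0.0021 -1.      0.0019]] [-0.5118 -0.3928 -2.0233] 0.009556563818295095 [-0.2647  0.533   0.16    2.1151 -0.1727  0.5033 -1.5059]
cols 141 368
n 99 99 dish yaw 1.8744492866319047 tool yaw 2.2902821873912727 ends [[ 0.5998  0.0635]
 [ 0.6027 -0.0224]] mid [0.6013 0.0205] w 0.08594960444479963
```

View pics/g4.png

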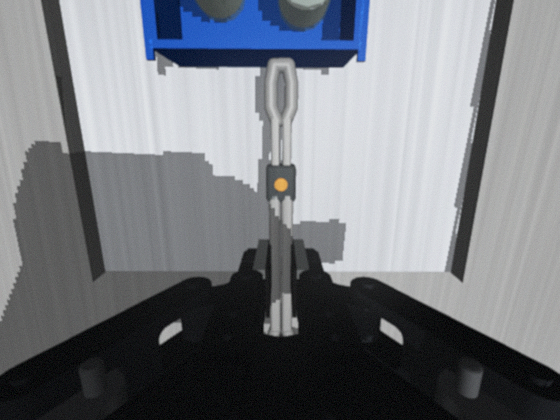

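step_arm(xyz=[[0,0,-0.015],[-0.015,0,-0.015],[-0.03,0,-0.015],[-0.03,0,-0.005],[-0.03,0,0.003],[-0.03,0,0.01],[-0.03,0,0.018],[-0.03,0,0.026],[-0.03,0,0.034],[-0.03,0,0.042],[-0.03,0,0.05],[-0.03,0,0.058],[-0.03,0,0.065],[-0.03,0,0.065]], rotation=[[0,0,0],[0,0,0],[0,0,0],[0,0,0],[0,0,0],[0,0,0],[0,0,0],[0,0,0],[0,0,0],[0,0,0],[0,0,0],[0,0,0],[0,0,0],[0,0,0]])

```text
clock: 11.18
tcp_pos: [0.526, 0.0166, 0.1893]
orientation: [-1.224, 1.179, -1.179]
contact_force: [-1.2, -0.5, -1.0]
grip_width: 0.0098
```

```bash
python3 snap.py g5;python3 dish.py g5
```

```text
11.175 [0.526  0.0166 0.1893] [[ 0.04    0.0027  0.9992]
 [-0.9992  0.0023  0.04  ]
 [-0.0022 -1.      0.0028]] [-1.1695 -0.4725 -1.0317] 0.009762115957180595 [-0.2788  0.5537  0.1626  2.07   -0.1738  0.5274 -1.5206]
cols 167 393
n 98 98 dish yaw 2.098169745430894 tool yaw 2.291056995057258 ends [[ 0.6195  0.0636]
 [ 0.6226 -0.0221]] mid [0.6211 0.0207] w 0.08576049714794577
```

step_arm(xyz=[[0,0,0.006],[0,0,0.012],[0,0,0.018],[0,0,0.024],[0,0,0.03],[0,0,0.036],[0,0,0.036]], rotation=[[0,0,0],[0,0,0],[0,0,0],[0,0,0],[0,0,0],[0,0,0],[0,0,0]])

```text
clock: 12.1
tcp_pos: [0.537, 0.017, 0.1894]
orientation: [-1.224, 1.178, -1.18]
contact_force: [-1.2, -0.3, -1.8]
grip_width: 0.0095
```

```bash
python3 snap.py g6;python3 dish.py g6;  python3 - <<'E'
from bench import r
from h import *
f=r.grab_frame("side");crop(f,150,130,350,280,4,"pics/g6s.png")
E
```

```text
12.1 [0.537  0.017  0.1894] [[ 0.04    0.0034  0.9992]
 [-0.9992  0.0023  0.04  ]
 [-0.0022 -1.      0.0035]] [-1.2083 -0.2646 -1.795 ] 0.009504359516696924 [-0.2762  0.5654  0.1635  2.0444 -0.1738  0.5408 -1.5195]
cols 167 393
n 98 98 dish yaw 2.304010268017759 tool yaw 2.2936078971841165 ends [[ 0.6305  0.0641]
 [ 0.634  -0.0217]] mid [0.6322 0.0212] w 0.08590367392943388
```

View pics/g6.png

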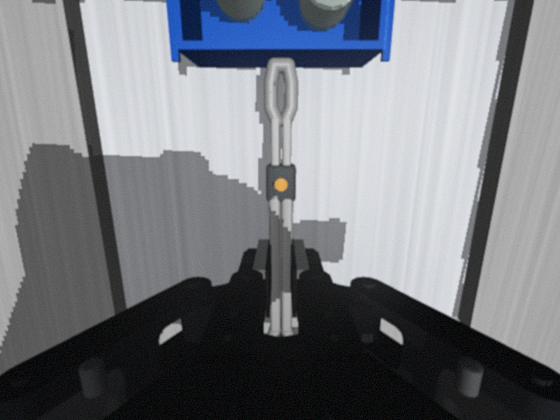

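View pics/g6s.png

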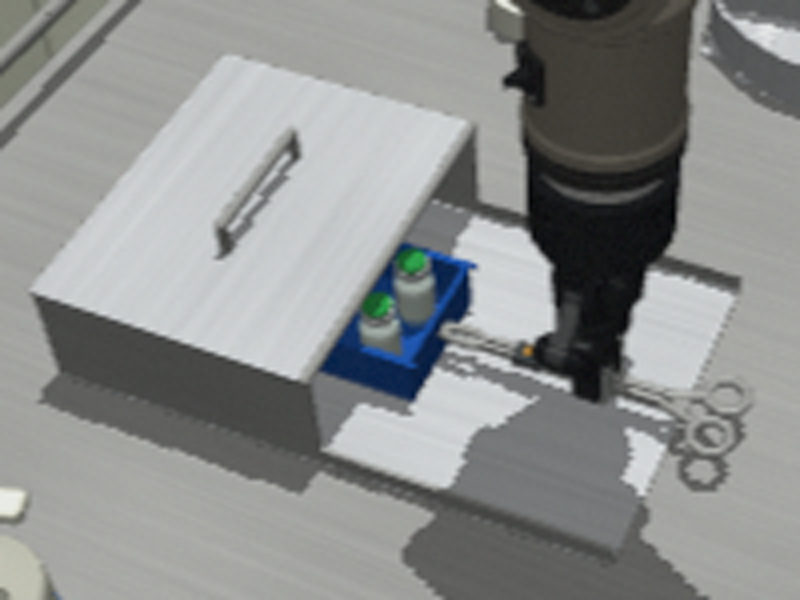

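step_arm(xyz=[[0,0,0.0035],[0,0,0.0035]], rotation=[[0,0,0],[0,0,0]])

```text
clock: 12.45
tcp_pos: [0.538, 0.0171, 0.1894]
orientation: [-1.224, 1.178, -1.18]
contact_force: [-1.3, 0.1, -1.6]
grip_width: 0.0096
```

step_arm(xyz=[[0,0,0.0035],[0,0,0.0035]], rotation=[[0,0,0],[0,0,0]])

```text
clock: 12.7
tcp_pos: [0.5391, 0.0171, 0.1894]
orientation: [-1.224, 1.178, -1.18]
contact_force: [-0.5, 0.4, -1.2]
grip_width: 0.0097
```

step_arm(xyz=[[0,0,0.0035],[0,0,0.0035]], rotation=[[0,0,0],[0,0,0]])

```text
clock: 12.95
tcp_pos: [0.5403, 0.0172, 0.1895]
orientation: [-1.223, 1.178, -1.18]
contact_force: [-1.1, 0.2, -0.8]
grip_width: 0.0095
```

step_arm(xyz=[[0,0,0.0035],[0,0,0.0035]], rotation=[[0,0,0],[0,0,0]])

```text
clock: 13.2
tcp_pos: [0.5415, 0.0172, 0.1895]
orientation: [-1.223, 1.178, -1.18]
contact_force: [-1.5, -0.6, -1.4]
grip_width: 0.0094
```

step_arm(xyz=[[0,0,0.0035],[0,0,0.0035]], rotation=[[0,0,0],[0,0,0]])

```text
clock: 13.45
tcp_pos: [0.5427, 0.0173, 0.1895]
orientation: [-1.223, 1.178, -1.18]
contact_force: [-1.6, -1.3, -1.1]
grip_width: 0.0094
```

step_arm(xyz=[[0,0,0.003],[0,0,0.003]], rotation=[[0,0,0],[0,0,0]])

```text
clock: 13.7
tcp_pos: [0.5437, 0.0173, 0.1895]
orientation: [-1.223, 1.177, -1.18]
contact_force: [-0.5, -0.5, -1.0]
grip_width: 0.0096
```

step_arm(xyz=[[0,0,0.0035],[0,0,0.0035]], rotation=[[0,0,0],[0,0,0]])

```text
clock: 13.95
tcp_pos: [0.5449, 0.0174, 0.1896]
orientation: [-1.223, 1.177, -1.18]
contact_force: [-1.6, -1.0, -1.0]
grip_width: 0.0095
```

step_arm(xyz=[[0,0,0.0035],[0,0,0.0035]], rotation=[[0,0,0],[0,0,0]])

```text
clock: 14.2
tcp_pos: [0.5461, 0.0174, 0.1896]
orientation: [-1.223, 1.177, -1.18]
contact_force: [-0.6, -0.1, -1.5]
grip_width: 0.0094
```

step_arm(xyz=[[0,0,0.0035],[0,0,0.0035]], rotation=[[0,0,0],[0,0,0]])

```text
clock: 14.45
tcp_pos: [0.5472, 0.0175, 0.1896]
orientation: [-1.222, 1.177, -1.18]
contact_force: [-0.6, -0.0, -1.0]
grip_width: 0.0095
```

step_arm(xyz=[[0,0,0.0035],[0,0,0.0035]], rotation=[[0,0,0],[0,0,0]])

```text
clock: 14.7
tcp_pos: [0.5484, 0.0175, 0.1897]
orientation: [-1.222, 1.177, -1.181]
contact_force: [-1.2, -0.6, -2.2]
grip_width: 0.0096
```

step_arm(xyz=[[0,0,0.0035],[0,0,0.0035]], rotation=[[0,0,0],[0,0,0]])

```text
clock: 14.95
tcp_pos: [0.5496, 0.0176, 0.1896]
orientation: [-1.222, 1.177, -1.181]
contact_force: [-1.4, 0.0, -1.0]
grip_width: 0.0097
```

step_arm(xyz=[[0,0,0.0035],[0,0,0.0035]], rotation=[[0,0,0],[0,0,0]])

```text
clock: 15.2
tcp_pos: [0.5508, 0.0176, 0.1897]
orientation: [-1.222, 1.176, -1.181]
contact_force: [-0.8, -0.4, -0.5]
grip_width: 0.0093
```

step_arm(xyz=[[0,0,0.0035],[0,0,0.0035]], rotation=[[0,0,0],[0,0,0]])

```text
clock: 15.45
tcp_pos: [0.552, 0.0177, 0.1897]
orientation: [-1.222, 1.176, -1.181]
contact_force: [-1.4, 0.4, -1.5]
grip_width: 0.0096
```

```bash
python3 snap.py g7;python3 dish.py g7
```

```text
15.45 [0.552  0.0177 0.1897] [[ 0.04    0.0062  0.9992]
 [-0.9992  0.0024  0.04  ]
 [-0.0021 -1.      0.0062]] [-1.3595  0.3643 -1.4868] 0.009590181866844162 [-0.2731  0.5808  0.1648  2.0101 -0.174   0.5572 -1.5182]
cols 167 393
n 98 98 dish yaw 2.303607676314808 tool yaw 2.2924823807544494 ends [[ 0.646   0.065 ]
 [ 0.6495 -0.0213]] mid [0.6477 0.0218] w 0.08630990590894513
```

step_arm(xyz=[[0,0,0.0035],[0,0,0.0035]], rotation=[[0,0,0],[0,0,0]])

```text
clock: 15.75
tcp_pos: [0.5531, 0.0177, 0.1898]
orientation: [-1.221, 1.176, -1.181]
contact_force: [-0.4, -0.2, -0.7]
grip_width: 0.0095
```

step_arm(xyz=[[0,0,0.0035],[0,0,0.0035]], rotation=[[0,0,0],[0,0,0]])

```text
clock: 16.0
tcp_pos: [0.5543, 0.0178, 0.1898]
orientation: [-1.221, 1.176, -1.181]
contact_force: [-0.4, -0.6, -1.4]
grip_width: 0.0094
```

step_arm(xyz=[[0,0,0.0035],[0,0,0.0035]], rotation=[[0,0,0],[0,0,0]])

```text
clock: 16.25
tcp_pos: [0.5555, 0.0178, 0.1898]
orientation: [-1.221, 1.176, -1.181]
contact_force: [-1.4, 0.4, -1.2]
grip_width: 0.0097
```

step_arm(xyz=[[0,0,0.0035],[0,0,0.0035]], rotation=[[0,0,0],[0,0,0]])

```text
clock: 16.5
tcp_pos: [0.5566, 0.0179, 0.1898]
orientation: [-1.221, 1.176, -1.181]
contact_force: [-1.4, 0.5, -2.1]
grip_width: 0.0097
```

step_arm(xyz=[[0,0,0.0035],[0,0,0.0035]], rotation=[[0,0,0],[0,0,0]])

```text
clock: 16.75
tcp_pos: [0.5578, 0.0179, 0.1899]
orientation: [-1.221, 1.175, -1.181]
contact_force: [-1.0, -0.2, -0.7]
grip_width: 0.0094
```

step_arm(xyz=[[0,0,0.0035],[0,0,0.0035]], rotation=[[0,0,0],[0,0,0]])

```text
clock: 17.0
tcp_pos: [0.559, 0.018, 0.1899]
orientation: [-1.221, 1.175, -1.182]
contact_force: [-0.7, -0.7, -1.2]
grip_width: 0.0097
```

step_arm(xyz=[[0,0,0.0035],[0,0,0.0035]], rotation=[[0,0,0],[0,0,0]])

```text
clock: 17.25
tcp_pos: [0.5602, 0.018, 0.1899]
orientation: [-1.22, 1.175, -1.182]
contact_force: [-0.6, -0.2, -0.7]
grip_width: 0.0093
```

step_arm(xyz=[[0,0,0.0035],[0,0,0.0035]], rotation=[[0,0,0],[0,0,0]])

```text
clock: 17.5
tcp_pos: [0.5614, 0.0181, 0.19]
orientation: [-1.22, 1.175, -1.182]
contact_force: [0.0, 0.1, -0.9]
grip_width: 0.0098
```

step_arm(xyz=[[0,0,0.0035],[0,0,0.0035]], rotation=[[0,0,0],[0,0,0]])

```text
clock: 17.75
tcp_pos: [0.5626, 0.0181, 0.19]
orientation: [-1.22, 1.175, -1.182]
contact_force: [-0.9, 0.5, -1.5]
grip_width: 0.0096
```

step_arm(xyz=[[0,0,0.0035],[0,0,0.0035]], rotation=[[0,0,0],[0,0,0]])

```text
clock: 18.0
tcp_pos: [0.5637, 0.0182, 0.19]
orientation: [-1.22, 1.175, -1.182]
contact_force: [-1.4, 0.5, -0.2]
grip_width: 0.0099
```

step_arm(xyz=[[0,0,0.0035],[0,0,0.0035]], rotation=[[0,0,0],[0,0,0]])

```text
clock: 18.25
tcp_pos: [0.5649, 0.0182, 0.1901]
orientation: [-1.22, 1.174, -1.182]
contact_force: [0.2, 0.6, -1.2]
grip_width: 0.0095
```

step_arm(xyz=[[0,0,0.0035],[0,0,0.0035]], rotation=[[0,0,0],[0,0,0]])

```text
clock: 18.5
tcp_pos: [0.5661, 0.0183, 0.1901]
orientation: [-1.22, 1.174, -1.182]
contact_force: [-0.7, -0.1, -0.8]
grip_width: 0.0096
```

```bash
python3 snap.py g8;python3 dish.py g8
```

```text
18.5 [0.5661 0.0183 0.1901] [[ 0.04    0.009   0.9992]
 [-0.9992  0.0025  0.04  ]
 [-0.0021 -1.      0.0091]] [-0.6997 -0.1    -0.83  ] 0.009555525011524351 [-0.2703  0.5955  0.166   1.9775 -0.1743  0.5727 -1.5172]
cols 170 390
n 11 13 dish yaw 2.680998219325291 tool yaw 2.290791586184899 ends [[ 0.6612  0.0647]
 [ 0.6652 -0.0196]] mid [0.6632 0.0226] w 0.08429946545149043
```

View pics/g8.png

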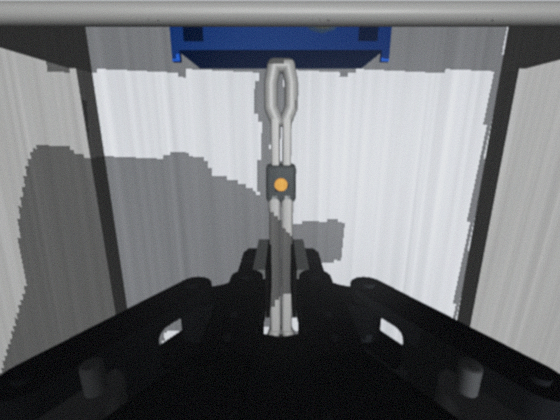

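step_arm(xyz=[[0,0,0.0035],[0,0,0.0035]], rotation=[[0,0,0],[0,0,0]])

```text
clock: 18.8
tcp_pos: [0.5672, 0.0183, 0.1902]
orientation: [-1.219, 1.174, -1.182]
contact_force: [-0.3, 0.2, -1.5]
grip_width: 0.0095
```

step_arm(xyz=[[0,0,0.0035],[0,0,0.0035]], rotation=[[0,0,0],[0,0,0]])

```text
clock: 19.05
tcp_pos: [0.5684, 0.0184, 0.1902]
orientation: [-1.219, 1.174, -1.182]
contact_force: [-1.4, 0.6, -1.1]
grip_width: 0.0096
```

step_arm(xyz=[[0,0,0.0035],[0,0,0.0035]], rotation=[[0,0,0],[0,0,0]])

```text
clock: 19.3
tcp_pos: [0.5696, 0.0184, 0.1902]
orientation: [-1.219, 1.174, -1.183]
contact_force: [-1.2, 0.6, -1.3]
grip_width: 0.0098
```

step_arm(xyz=[[0,0,0.0035],[0,0,0.0035]], rotation=[[0,0,0],[0,0,0]])

```text
clock: 19.55
tcp_pos: [0.5708, 0.0185, 0.1902]
orientation: [-1.219, 1.173, -1.183]
contact_force: [-1.8, 1.1, -2.2]
grip_width: 0.0094
```

step_arm(xyz=[[0,0,0.003],[0,0,0.003]], rotation=[[0,0,0],[0,0,0]])

```text
clock: 19.8
tcp_pos: [0.5715, 0.0186, 0.1901]
orientation: [-1.219, 1.174, -1.182]
contact_force: [-2.6, -0.1, -0.5]
grip_width: 0.0096
```

step_arm(xyz=[[0,0,0.002],[0,0,0.002]], rotation=[[0,0,0],[0,0,0]])

```text
clock: 20.05
tcp_pos: [0.5717, 0.0186, 0.1899]
orientation: [-1.22, 1.175, -1.182]
contact_force: [-2.6, 0.1, -0.3]
grip_width: 0.0098
```

step_arm(xyz=[[0,0,0.003],[0,0,0.003]], rotation=[[0,0,0],[0,0,0]])

```text
clock: 20.3
tcp_pos: [0.572, 0.0186, 0.1897]
orientation: [-1.222, 1.176, -1.181]
contact_force: [-5.1, -0.5, 0.2]
grip_width: 0.0098
```

```bash
python3 snap.py i1;python3 dish.py i1 100;python3 - <<'E'
from h import *
o,f=pickle.load(open("i1.pkl","rb"))
crop(f,150,0,410,120,3,"pics/i2.png")
E
```

```text
20.3 [0.572  0.0186 0.1897] [[ 0.0401  0.0063  0.9992]
 [-0.9992  0.0024  0.0401]
 [-0.0021 -1.      0.0064]] [-5.0827 -0.4738  0.1731] 0.00977739030559693 [-0.2688  0.6033  0.1663  1.9623 -0.1744  0.5828 -1.5167]
cols 172 388Traceback (most recent call last):
  File "dish.py", line 15, in <module>
    W=cast(f,P,.037,o)
  File "h.py", line 10, in cast
    d=np.c_[(uv[:,0]-f["cx"])/f["fx"],(uv[:,1]-f["cy"])/f["fy"],np.ones(len(uv))]@Rm.T
             ~~^^^^^
IndexError: index 0 is out of bounds for axis 1 with size 0
```

View pics/i2.png

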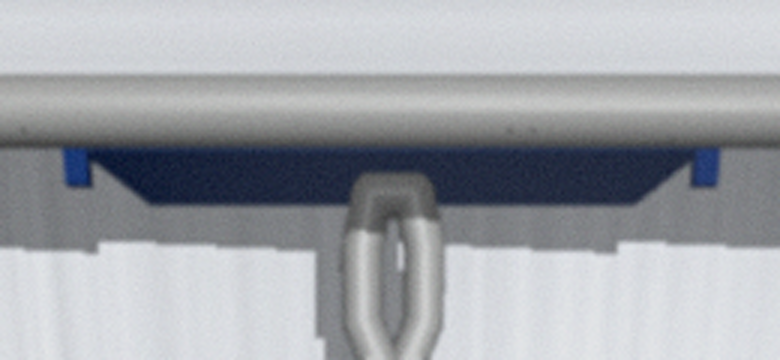

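```bash
python3 - <<'E'
from h import *
o,f=pickle.load(open("i1.pkl","rb"))
g=f["pixels"].astype(float)
lum=g.sum(2)
ty=np.degrees(np.arctan2(*R.from_rotvec(o["orientation"]).as_matrix()[1::-1,2]))
def edge(cols,r0,r1,z,sgn):
    P=[]
    for c in cols:
        col=lum[r0:r1,c];d=sgn*np.diff(col);i=d.argmax()
        w=d[max(i-1,0):i+2].clip(0);P.append((c,r0+.5+((np.arange(max(i-1,0),max(i-1,0)+len(w)))*w).sum()/w.sum()))
    W=cast(f,P,z,o);p=np.polyfit(W[:,1],W[:,0],1);e=W[:,0]-np.polyval(p,W[:,1]);k=abs(e)<2*e.std()+1e-5
    p=np.polyfit(W[k,1],W[k,0],1)
    return -np.degrees(np.arctan(p[0])),np.polyval(p,.022),e[k].std(),k.sum()
c=[x for x in range(204,360) if not 262<x<300]
print("foot",edge(c,60,76,.003,1)); print("tool yaw",ty)
c=[x for x in range(20,540)]
print("roof low edge",edge([x for x in range(180,380)],40,56,.0735,-1))
print("roof top edge",edge(c,15,35,.075,-1))
E
```

```text
foot (np.float64(2.2809441913221096), np.float64(0.6678081814166269), np.float64(0.00010486747765441336), np.int64(119))
tool yaw 2.300195845733222
roof low edge (np.float64(2.1522507590393216), np.float64(0.6596089038147207), np.float64(0.0002903008243757417), np.int64(183))
roof top edge (np.float64(2.258334467705412), np.float64(0.6644757971063765), np.float64(3.824656989920324e-05), np.int64(510))
```

step_arm(xyz=[[0,0,-0.01],[0,0,-0.03],[0,0,-0.06],[0,0,-0.1],[0,0,-0.13],[0,-0.02,-0.15],[0,-0.1,-0.15],[0,-0.2,-0.15],[0,-0.22,-0.15],[0,-0.22,-0.15]], rotation=[[0,0,0],[0,0,0],[0,0,0],[0,0,0],[0,0,0],[-0.004,0,0],[-0.004,0,0],[-0.004,0,0],[-0.004,0,0],[-0.004,0,0]])

```text
clock: 21.6
tcp_pos: [0.5266, 0.0167, 0.2555]
orientation: [-1.226, 1.18, -1.178]
contact_force: [0.9, 0.7, -1.2]
grip_width: 0.0096
```

```bash
python3 snap.py j1; python3 - <<'E'
from bench import r
from h import *
f=r.grab_frame("side");crop(f,150,130,350,280,4,"pics/j1s.png")
E
```

```text
21.6 [0.5266 0.0167 0.2555] [[ 0.0403  0.0007  0.9992]
 [-0.9992  0.0024  0.0403]
 [-0.0023 -1.      0.0008]] [ 0.8715  0.6719 -1.2154] 0.009633360422488526 [-0.3102  0.4407  0.1999  2.044  -0.1408  0.6684 -1.5487]
```

View pics/j1.png

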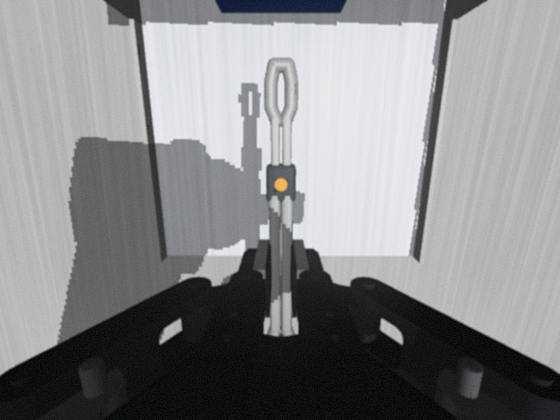

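View pics/j1s.png

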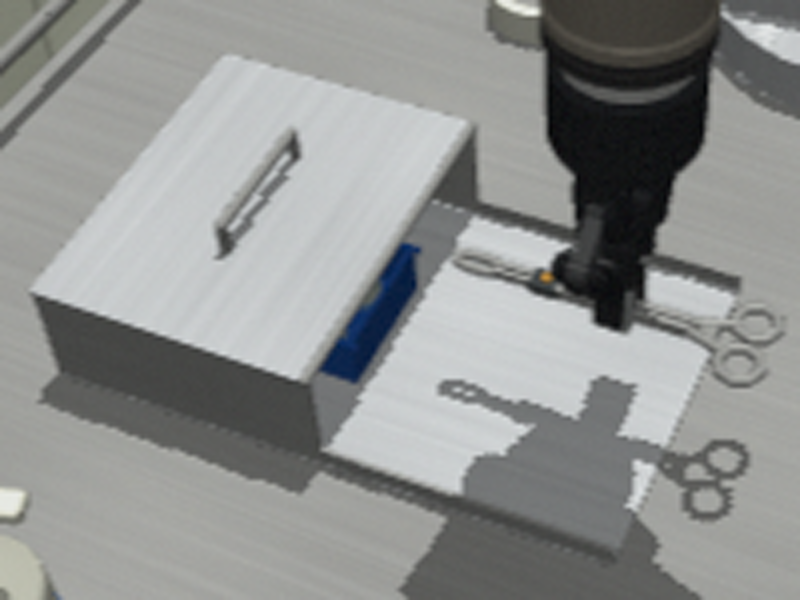

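step_arm(xyz=[[-0.1,0,-0.04],[-0.3,0,-0.04],[-0.5,0,-0.04],[-0.7,0,-0.04],[-0.9,0,-0.04],[-1,0,-0.04],[-1,0,-0.04],[-1,0,-0.04],[-1,0,-0.04]], rotation=[[0,0.081,0],[0,0.081,0],[0,0.081,0],[0,0.081,0],[0,0.081,0],[0,0.081,0],[0,0.081,0],[0,0.081,0],[0,0.081,0]])

```text
clock: 22.82
tcp_pos: [0.5024, 0.3142, 0.2547]
orientation: [-1.167, 1.276, -1.273]
contact_force: [0.3, 0.1, -1.1]
grip_width: 0.0094
```

```bash
python3 - <<'E'
from bench import r
from h import *
o=r.get_obs();M=R.from_rotvec(o["orientation"]).as_matrix()
print(o["tcp_pos"],M, M.T@(np.array([.5016,.3291,.1800])-o["tcp_pos"])/.3, np.degrees(np.arctan2(M[1,2],M[0,2])))
E
```

```text
[0.50243759 0.31417249 0.25472426] [[-8.91855819e-02 -2.02451065e-03  9.96012968e-01]
 [-9.96014925e-01  6.31116873e-04 -8.91844743e-02]
 [-4.48045672e-04 -9.99997752e-01 -2.07272935e-03]] [-0.04919947  0.24911736 -0.00670224] -5.1167032644094395
```

step_arm(xyz=[[-0.055,0,-0.007],[-0.055,0.05,-0.007],[-0.055,0.12,-0.007],[-0.055,0.17,-0.007],[-0.055,0.2,-0.007],[-0.055,0.2,-0.007],[-0.055,0.2,-0.007]], rotation=[[0,0.005,0],[0,0.005,0],[0,0.005,0],[0,0.005,0],[0,0.005,0],[0,0.005,0],[0,0.005,0]])

```text
clock: 23.7
tcp_pos: [0.502, 0.3309, 0.1952]
orientation: [-1.162, 1.282, -1.279]
contact_force: [-0.1, 0.6, -1.2]
grip_width: 0.0095
```

```bash
python3 snap.py k1
```

```text
23.7 [0.502  0.3309 0.1952] [[-0.0972 -0.0013  0.9953]
 [-0.9953  0.0011 -0.0972]
 [-0.001  -1.     -0.0014]] [-0.1421  0.5567 -1.1996] 0.009503201694261273 [-0.8234  0.63    0.1833  1.8889 -0.1838  0.6391 -2.1947]
```

View pics/k1.png

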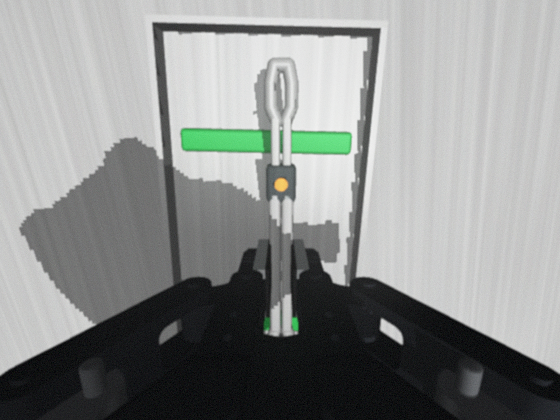

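step_arm(xyz=[[0,0.02,0],[0,0.035,0],[0,0.045,0],[0,0.05,0],[0,0.053,0],[0,0.053,0]], rotation=[[0,0,0],[0,0,0],[0,0,0],[0,0,0],[0,0,0],[0,0,0]])

```text
clock: 24.5
tcp_pos: [0.502, 0.331, 0.1795]
orientation: [-1.161, 1.282, -1.279]
contact_force: [-0.0, -0.3, -1.1]
grip_width: 0.0097
```

step_arm(xyz=[[0,0.003,0],[0,0.003,0]], rotation=[[0,0,0],[0,0,0]])

```text
clock: 24.75
tcp_pos: [0.5021, 0.331, 0.1793]
orientation: [-1.161, 1.282, -1.279]
contact_force: [-1.7, -1.6, 4.4]
grip_width: 0.0097
```

step_arm(xyz=[[0,0,0],[0,0,0],[0,0,0],[0,0,0]], rotation=[[0,0,0],[0,0,0],[0,0,0],[0,0,0]], grip=0.5)

```text
clock: 25.25
tcp_pos: [0.5021, 0.331, 0.1792]
orientation: [-1.161, 1.282, -1.279]
contact_force: [0.3, -0.1, -0.7]
grip_width: 0.0428
```

step_arm(xyz=[[0,-0.03,0],[0,-0.1,0],[0,-0.25,0],[0,-0.4,0],[0,-0.5,0],[0,-0.5,0]], rotation=[[0,0,0],[0,0,0],[0,0,0],[0,0,0],[0,0,0],[0,0,0]])

```text
clock: 26.0
tcp_pos: [0.5031, 0.3311, 0.3326]
orientation: [-1.155, 1.281, -1.278]
contact_force: [0.6, 0.5, 0.7]
grip_width: 0.0428
```

```bash
python3 snap.py l1; python3 - <<'E'
from bench import r
from h import *
f=r.grab_frame("scene");cv2.imwrite("pics/l2.png",f["pixels"][:,:,::-1])
f=r.grab_frame("side");cv2.imwrite("pics/l3.png",f["pixels"][:,:,::-1])
E
```

```text
26.0 [0.5031 0.3311 0.3326] [[-0.0974  0.0035  0.9952]
 [-0.9952  0.0055 -0.0974]
 [-0.0059 -1.      0.003 ]] [0.6178 0.4967 0.6704] 0.042779309403936726 [-0.8669  0.4392  0.238   1.8192 -0.1321  0.8922 -2.2365]
```

View pics/l1.png

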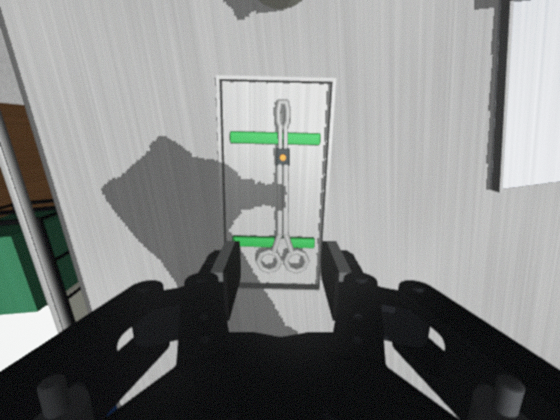

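View pics/l2.png

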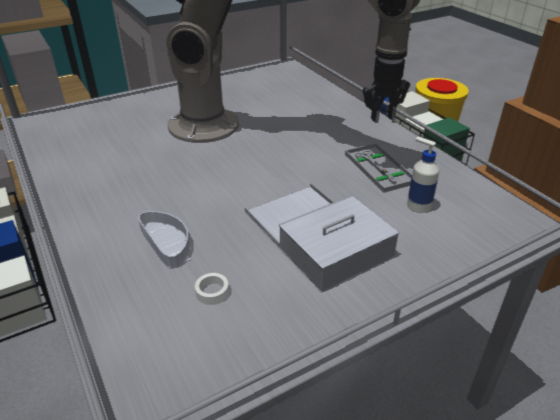

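View pics/l3.png

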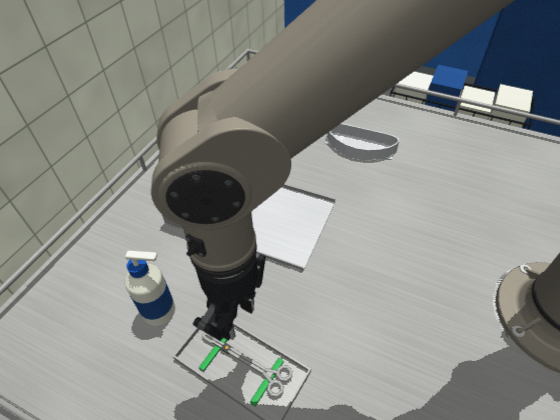

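```bash
python3 - <<'E'
from h import *
for n,r0,r1,c in(("i1",60,76,range(204,262,4)),("j1",4,20,range(226,340,4))):
    o,f=pickle.load(open(n+".pkl","rb"));l=f["pixels"].astype(float).sum(2)
    P=[]
    for x in c:
        d=np.diff(l[r0:r1,x]);i=d.argmax();w=d[max(i-1,0):i+2].clip(0);P.append((x,r0+.5+(np.arange(max(i-1,0),max(i-1,0)+len(w))*w).sum()/w.sum()))
    W=cast(f,P,.003,o);p=np.polyfit(W[:,1],W[:,0],1);print(n,np.polyval(p,.022),-np.degrees(np.arctan(p[0])))
from bench import r
print(r.get_obs()["clock"]); print(r.hand_in())
E
```

```text
i1 0.6677344024126723 2.1147663740714213
j1 0.667637874993469 2.29599812947986
26.15
the job is handed in; nothing more can be done
None
```

I pushed the dish home under the half-cover with the forceps tip, laid the forceps back on the rest bars and handed the job in at about 26 s.

- **Pushing:** The dish started about 3.5° askew to the tray. I nudged it slightly off-centre until it was nearly square, then at the middle. The last 39 mm went in taps of about 1 mm at 0.5–2 N.
- **Partition:** The force then rose to 2.6 N and, on the last tap, 5.1 N, with almost no further movement. I stopped there; 5.1 N was the highest reading taken after any tap. By my estimate the partition is about 105 mm beyond the mouth, within the range given.
- **Squareness:** Under load the dish's near wall was at 2.28° and the cover edge at 2.26°. After I withdrew the forceps the dish stayed within 0.1 mm. A coarser fit on fewer columns gave 2.11°, which I put down to measurement noise.
- **Forceps:** They lie on both green bars, a few millimetres from where they started. The gripper is open and clear above them.
- **Other things:** The kidney dish, tape and sanitiser look unmoved in the last scene view; I judged this by eye.
- **Not checked:** The vials could not be seen under the cover at the end. The two green-capped ones stood upright when last in view during the push; the red-capped one was already out of sight under the cover.

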